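# Extend the loaded pass-through tray to its far hole

## Task

Lay the yellow coin case flat in the black pass-through tray. Then press the red spring button in the tray's telescoping tube and slide the tray out until the button pops through the other hole and locks; the case stays in the tray. Never wrench the tube against the button, leave everything else on the counter where it is, and let go at the end.

Things in the scene. Friction and masses are not known exactly. Their poses are not given: they have to be found in the camera images.
- rail: Fixed stand of the sliding tray: dark foot plate 240 x 120 x 12 (x -125 to +115), blue upright at the back (x -123 to -97, top 80 high), dark inner bar 24 square, its centre line along +x at height 60. Origin on the counter under that line; +x is the way the tray slides out, z up. Does not move.
- sleeve: Aluminium outer tube 30 square (faces at y +15 and -15 of the rail, 45 to 75 above the counter) with the tray on its +x end. Slides along the rail's x only, friction 2 N, cannot turn. Origin and axes are the rail's when shut (start); the tube then spans x -89 to +100. Its -y face has two 14 mm holes, 60 high, a white line over each on top. Can be pinched from above across y.
- button: Red spring button 12 across on the fixed inner bar at rail x +30, height 60, pointing to the rail's -y; origin on its axis, 6 from the bar's centre line when out. At the start it stands 3.8 proud of the tube's -y face through the start hole and locks the tube. Its last 3 are a 45 degree cone, flat tip 6 across. Spring 1.5 N at rest, plus 0.35 N per mm pressed; travel 8.
- button_tip (a point): Centre of the button's tip: rail y -18.8 out, -15 flush, -12.5 under the wall. Pinched flush (one pad over the button, the other on the +y face) only its cone is left in the 2.5 wall, and about 8 N along +x makes the tube ride over it. It then rubs inside until the other hole comes.
- start_hole (a point): Centre of the tube's start hole on its outer -y face; it moves with the tube, so it tells how far the tray is out. The far hole is in a brass plate, 74 x 20 and 0.8 proud, fixed on that face anywhere from 52 to 82 behind it (-x). Feel for it: when it reaches the button, with no pad over it, the button snaps out and locks the tube with about 1 mm of play. Over 16 N between tube and button damages it.
- tray_floor (a point): Centre of the inner floor of the black tray: square inside of 122 x 122, walls 4 thick standing 21.5 above this point, floor 28.5 above the counter. It moves with the tube; axes as the rail's; 167 ahead (+x) of the rail's origin when shut.
- case_yellow: Yellow coin case with a brass coin disc on top, rigid box 64 (x) x 44 (y) x 18 (z), 60 to 130 g, loose on the counter at the start; origin under its centre. To be laid flat in the tray, anywhere clear of the walls, any way round.
- case_blue: blue coin case with a silver coin, same shape and size as the yellow one
- case_green: green coin case with a copper coin, same shape and size as the yellow one
- calculator: grey desk calculator 150 x 110 x 22, loose; origin under its centre
- pen_cup: dark steel pen cup, 72 across, 100 high with pens to 150, loose; origin under its centre
- stamp: turned wooden hand stamp, 40 across, 76 high, loose; origin under its centre
- stapler: red and black stapler 140 x 36 x 48, loose; origin under its centre
- mug: blue mug, 80 across, 95 high, loose; origin under its centre
Mind the look-alikes: they are no part of the job. Of the things shaped like the case_yellow, the yellow one is meant.

How it is judged (in metres and radians):
On the way, in this order (a step that is already met when the one before it is completed fails the run):
1. the yellow case lies flat in the tray while the tray is still shut (x of case_yellow in the frame of tray_floor between -0.045 and 0.045 m and y of case_yellow in the frame of tray_floor between -0.045 and 0.045 m and z of case_yellow in the frame of tray_floor between -0.006 and 0.006 m and angle between case_yellow's own z axis and vertical below 0.15 rad and linear speed of case_yellow below 0.03 m/s and x of start_hole in the frame of rail below 0.035 m), for 0.2 s.
2. the button is pressed under the tube's wall and the tube is between its holes (y of button_tip in the frame of rail above -0.0145 m and x of start_hole in the frame of rail between 0.045 and 0.078 m), for 0.1 s.
3. the button has popped out through the far hole (y of button_tip in the frame of rail below -0.0173 m and x of start_hole in the frame of rail between 0.08 and 0.114 m), for 0.3 s.
At the end, for the whole second after the job is handed in: Tray out, red button standing out through the far hole (tip within 1.5 mm of fully out, tray 50 to 84 mm out); yellow case flat (0.15 rad) on the tray floor, its centre within 45 mm of the tray's middle along each side; tray and case at rest (all of step 3 and x of case_yellow in the frame of tray_floor between -0.045 and 0.045 m and y of case_yellow in the frame of tray_floor between -0.045 and 0.045 m and z of case_yellow in the frame of tray_floor between -0.006 and 0.006 m and angle between case_yellow's own z axis and vertical below 0.15 rad and linear speed of case_yellow below 0.03 m/s and linear speed of sleeve below 0.01 m/s); the robot touches nothing.
It fails at once if the tube is forced against the button with more than 16 N (contact force between sleeve and button above 16 N).
It fails at once if the blue or green coin case is shifted by more than 20 mm or tipped (distance of any of case_blue, case_green from where it was at the start of the episode above 0.02 m or angle between any of case_blue, case_green's own z axis and vertical above 0.3 rad).
It fails at once if another thing on the counter is shifted by more than 20 mm or tipped (distance of any of calculator, pen_cup, stamp, stapler, mug from where it was at the start of the episode above 0.02 m or angle between any of calculator, pen_cup, stamp, stapler, mug's own z axis and vertical above 0.3 rad).
It also fails if it takes over 45 s, if anything falls off the work surface, if the arm or the gripper's body presses on something with over 40 N, if the wrist force passes 120 N, or if a joint passes its speed limit or range.

## Robot

A 6-joint arm with a two-finger parallel gripper is mounted at the origin on the work surface. World frame = base frame: x ahead of the robot, y to its left, z up, the work surface at z = 0. Lengths are in mm, angles in rad, forces in N, time in s.
With the tool pointing down it reaches from about 325 to 850 mm from the base axis. Payload 15.5 kg.
Tool frame: the origin (TCP) lies midway between the tips of the shut fingers; the grasp point (between the pads) lies manip.grasp_offset behind it (manip.grasp_offset is the distance from the TCP to the grasp point, in mm); z points along the fingers, y is the line along which they close (so a half turn about z gives the same grasp; the last joint's range is limited). The gripper opens to 91 mm and grips with 3 to 60 N. Pads are 32 mm wide; open, the fingers measure 118 mm over their backs; the gripper's body (76 mm by 178 mm) begins 60 mm behind the grasp point.
Start: joints at [1.079, 0.494, 1.345, -0, 1.302, -0.096], TCP at [241.538, 576.442, 177.215] pointing down, gripper open.
Joint ranges: [-2.91, 2.91], [-0.82, 2.16], [0.22, 2.67], [-1.22, 4.37], [0.12, 2.79], [-3.08, 3.08]. Speed limits (rad/s): [1.89, 1.89, 2.57, 3.01, 3.01, 3.01].

## Interface

Orientations are given as a unit quaternion [x, y, z, w].
In Python, from bench import manip gives the robot as it stands.
- The arm moves only by the tool carry_out, never from a script. Its argument "rows" is a list of rows, each an object of numbers: "tx", "ty", "tz": the shift along the world's x, y, z in m; "spin": the turn about the world's z in rad; "hand": the closure, from 0 (fully open) to 1 (shut). A call has 1 to 10 rows; each row is the pose to reach, as a shift and turn from the pose commanded when the call began; what a row does not reach only later rows make up. A row lasts 1/8 s, in which the tool goes at most 62.5 mm and 10.7 degrees, less where a joint would pass 70% of its speed; a pose out of reach is approached as far as the arm can. A call with a gripper value outside its range is refused whole. The fingers move at their own pace and stop on an object; "newtons" is the grip in N (left out, the last holds). Time passes only in rows, so rows that repeat a pose let the fingers close. It gives the time, the measured TCP pose, the force, the opening and the grip force at its end, in the units of the state.
- manip.get_state(): the state, without advancing time (a new reading comes with each control period).
- manip.camera(name): name is "scene" or "top" or "wrist"; returns (picture, depth): 384x512x3 uint8, red, green, blue; 384x512 float32, mm along the optical axis (not along the pixel's ray), 0 where there is no reading.
- manip.camera_model(name): a dict with "mtx" (3x3 intrinsics, pixels), "eye" and "attitude" of the camera in the world; the wrist camera has in their place "hand_eye" (4x4, takes a point from camera to tool coordinates, whose origin is the TCP and whose axes are the flange's). Camera axes: x right, y up, looking along -z (the intrinsics and any distortion apply to the point x, -y, -z); pixel columns grow to the right and rows downward; lengths in mm; the calibration is good to about 2 mm. A picture is of the moment at which its call begins: read the wrist's pose just before it. camera_model takes no time and is no camera call.
- manip.hand_in(): hands the job in; it is judged then, once.
Trained networks look in the newest picture that a camera, given by its name, has taken for a name from the list of things; names that differ only in an ending like _2 or _b are one class to them, and where a whole thing is asked for, a point or a joint stands for the part that bears it (a point fixed in the world has none). Each returns a list of dicts, best first, with "confidence" (0 to 1); they miss things now and then, are a little off and sometimes report something else, mostly with a low value. They report only what shows in the picture. A call takes as long as a camera call. They do not tell look-alikes from the thing itself.
- manip.recognise(camera, label): "pixel" ([row, column] in pixels, amid what is visible of it).
- manip.regions_of(camera, label): "pixels" (384x512 bool, what is visible of it) and "pixel" ([row, column] in pixels, amid what is visible of it).
- manip.spot_point(camera, label): "pixel" ([row, column] in pixels: a listed point, or the origin of a listed thing).
The state is a dict: "time_s": time; "q": joint angles; "joint_vel": joint speeds; "effort": joint torques, N m; "eef_pos": TCP position; "tool_rot": TCP orientation; "wrist_force": force on the tool from outside, world axes, zero at the start; "ft_torque": the same for the moment, N m; "grip_width": finger opening in mm; "grip_force": force on a finger pad.
Only numpy, scipy, OpenCV 4.12 (cv2) and the standard library are available. Lean on these libraries where they do the work, as an engineer would, in place of code of your own. Each camera call takes 0.05 s, during which the arm holds its last target. There are 200 camera calls.

## Working session

There is one attempt and no reset: what is moved stays moved. The work goes in short steps, Python scripts to look and compute and a tool call to move; the robot and the scene stay as the last step left them, time stands still between calls to the robot, and variables do not carry over. Pictures are saved under pics/ and viewed, at most 10 in all, crops included, and the job is handed in when it is done.

Besides the shell and the picture viewer there is one more tool, called after "Call:" as name(argument=value, ...) on one line, values as JSON. carry_out: Moves the arm, as the interface text tells. Its arguments: {"type":"object","properties":{"rows":{"type":"array","items":{"type":"object","properties":{"tx":{"type":"number"},"ty":{"type":"number"},"tz":{"type":"number"},"spin":{"type":"number"},"hand":{"type":"number"}}}},"newtons":{"type":"number"}},"required":["rows"]}

```bash
ls; mkdir -p pics; cat > h.py <<'E'
import numpy as np, cv2
from bench import manip
from scipy.spatial.transform import Rotation as R
def pose(cam,st=None):
    m=manip.camera_model(cam)
    if cam=='wrist':
        st=st or manip.get_state(); T=np.eye(4);T[:3,:3]=R.from_quat(st['tool_rot']).as_matrix();T[:3,3]=st['eef_pos']
        return m, T@np.array(m['hand_eye'])
    T=np.eye(4);a=np.array(m['attitude'],float);T[:3,:3]=a if a.shape==(3,3) else R.from_quat(a).as_matrix();T[:3,3]=m['eye'];return m,T
def und(m,px):
    d=None
    for k in m:
        if 'dist' in k: d=np.array(m[k],float)
    px=np.array(px,float).reshape(-1,2)[:,::-1].reshape(-1,1,2)
    return cv2.undistortPoints(px,np.array(m['mtx'],float),d).reshape(-1,2)
def rays(m,T,px):
    u=und(m,px);c=np.c_[u[:,0],-u[:,1],-np.ones(len(u))];return c@T[:3,:3].T
def atz(m,T,px,z):
    r=rays(m,T,px);return T[:3,3]+r*((z-T[2,3])/r[:,2])[:,None]
def atd(m,T,px,dep):
    px=np.array(px).reshape(-1,2);return T[:3,3]+rays(m,T,px)*dep[px[:,0].astype(int),px[:,1].astype(int)][:,None]
def save(n,p): cv2.imwrite(n,cv2.cvtColor(p,cv2.COLOR_RGB2BGR))
E
python3 - <<'E'
from h import *
for c in ['top','scene']:
    p,d=manip.camera(c);save(f'pics/{c}0.png',p);np.savez(f'{c}0.npz',p=p,d=d)
    m,T=pose(c);print(c,m,T[:3,3].round())
    if c=='top':
      for l in ['case_yellow','tray_floor','button','start_hole','rail','sleeve','calculator','pen_cup','stamp','stapler','mug']:
        for q in manip.spot_point(c,l)[:3]:
            px=np.array(q['pixel']).round().astype(int);print(l,px,round(q['confidence'],2),atd(m,T,px,d).round())
print(manip.get_state())
E
```

```text
pics
top {'mtx': array([[492.45540996,   0.        , 256.14508746],
       [  0.        , 492.45540996, 198.75153357],
       [  0.        ,   0.        ,   1.        ]]), 'eye': array([ 256.32303277,    9.46695559, 1492.96428666]), 'attitude': array([ 0.06706119, -0.06336993, -0.69531171,  0.7127613 ])} [ 256.    9. 1493.]
case_yellow [267 111] 0.91 [[315. 446.  22.]]
case_yellow [227 107] 0.76 [[434. 469.  17.]]
case_yellow [206 140] 0.61 [[501. 374.  16.]]
tray_floor [224 274] 0.61 [[455. -35.  25.]]
start_hole [208 316] 0.76 [[ 509. -163.    9.]]
start_hole [220 271] 0.42 [[466. -26.  32.]]
start_hole [220 326] 0.38 [[ 472. -192.   14.]]
rail [217 324] 0.72 [[ 472. -179.   73.]]
rail [228 173] 0.41 [[435. 268.  22.]]
sleeve [216 325] 0.57 [[ 474. -181.   79.]]
calculator [125 254] 0.9 [[765.  33.  24.]]
pen_cup [124 312] 0.77 [[ 776. -149.   14.]]
pen_cup [215 325] 0.71 [[ 477. -181.   78.]]
stamp [152 365] 0.61 [[ 688. -314.   15.]]
stapler [289 402] 0.89 [[ 272. -408.   43.]]
stapler [193 195] 0.33 [[545. 208.  18.]]
stapler [147 161] 0.26 [[692. 323.   5.]]
mug [148 162] 0.91 
[... 347 characters left out ...]
: 0.65, 'q': array([ 1.07852913e+00,  4.93575637e-01,  1.34546940e+00, -2.55102377e-06,
        1.30249192e+00, -9.54957467e-02]), 'joint_vel': array([-0.00014455,  0.00123397,  0.00048648, -0.00140945,  0.00091581,
       -0.0006919 ]), 'effort': array([-6.08175287e-04, -8.78460503e+01, -3.82177699e+01,  7.06191617e-02,
        4.43121744e-02, -1.61845662e-05]), 'eef_pos': array([241.53362351, 576.46923511, 177.24051092]), 'tool_rot': array([1.97086645e-01, 9.80386074e-01, 2.63014796e-05, 9.24498366e-06]), 'wrist_force': array([-1.25667696e-04, -5.52590032e-01,  1.39127812e-01]), 'ft_torque': array([ 0.01773912, -0.01945996, -0.01259571]), 'grip_force': 0.0, 'grip_width': 91.01638560963998}
```

```bash
python3 - <<'E'
from h import *
p=np.load('top0.npz')['p'];save('pics/top_crop.png',cv2.resize(p[100:320,80:420],None,fx=2.35,fy=2.35,interpolation=cv2.INTER_CUBIC))
E
```

```text
(no output)
```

View pics/top_crop.png

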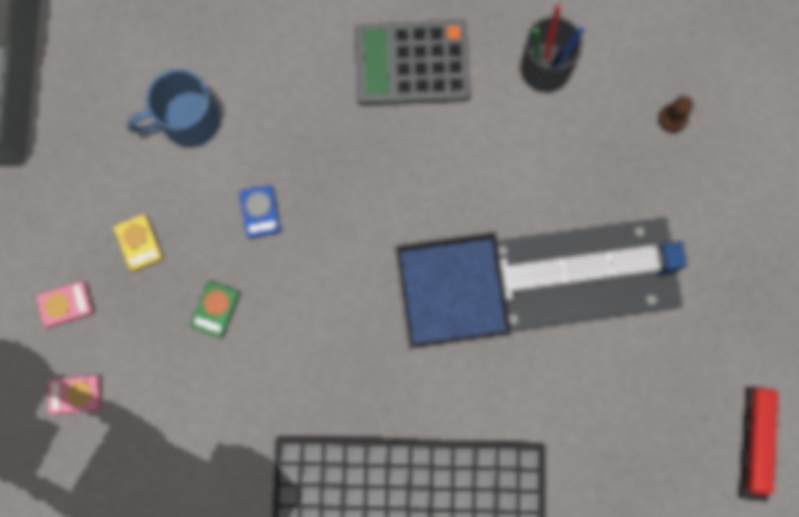

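View pics/scene0.png

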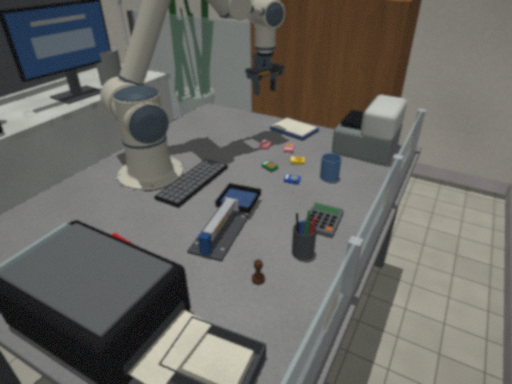

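Candidates shaped like the case in top image (row, col): pink [267,111], pink [229,107], yellow [203,138], blue [190,190], green [231,172]. The yellow one at [203,138] fits (yellow body, brass disc). I'll confirm it in an enlarged wrist crop on approach.

```bash
python3 - <<'E'
from h import *
z=np.load('top0.npz');p,d=z['p'],z['d'];m,T=pose('top')
hsv=cv2.cvtColor(p,cv2.COLOR_RGB2HSV)
def comp(mask,px,zz,name):
    n,l,s,c=cv2.connectedComponentsWithStats(mask.astype(np.uint8));k=l[px[0],px[1]]
    if k==0:print(name,'none',hsv[px[0],px[1]]);return
    pts=np.argwhere(l==k);w=atz(m,T,pts,zz)[:,:2].astype(np.float32);r=cv2.minAreaRect(w);print(name,len(pts),np.round(r[0],1),np.round(r[1],1),round(r[2],1)); return w
comp((hsv[...,0]>18)&(hsv[...,0]<34)&(hsv[...,1]>90),(210,141),18,'yellow')
comp((hsv[...,0]>100)&(hsv[...,0]<130)&(hsv[...,1]>70),(223,273),28.5,'trayfloor')
comp((hsv[...,1]<60)&(hsv[...,2]>170),(217,325),75,'tube')
comp((hsv[...,0]>100)&(hsv[...,0]<130)&(hsv[...,1]>100),(209,366),80,'upright')
print(manip.grasp_offset, manip.camera_model('wrist'))
E
```

```text
yellow none [ 26  48 224]
trayfloor 1620 [456.8 -29.5] [122.1 120.8] 9.6
tube 651 [ 483.4 -186.4] [ 41.4 191.3] 10.0
upright 93 [ 497.7 -299.7] [23.2 36. ] 89.2
18.8 {'mtx': array([[292.10763139,   0.        , 254.95910466],
       [  0.        , 292.10763139, 191.05819198],
       [  0.        ,   0.        ,   1.        ]]), 'hand_eye': array([[ 3.70816771e-04,  9.64046830e-01,  2.65732142e-01,
         7.57296176e+01],
       [ 9.99999873e-01, -4.48039711e-04,  2.29985499e-04,
        -1.00249713e+00],
       [ 3.40775344e-04,  2.65732023e-01, -9.64046874e-01,
        -2.07464368e+02],
       [ 0.00000000e+00,  0.00000000e+00,  0.00000000e+00,
         1.00000000e+00]])}
```

Call:
carry_out(rows=[{"tx":0.265,"ty":-0.2,"tz":-0.05,"spin":0.7,"hand":0},{"tx":0.265,"ty":-0.2,"tz":-0.05,"spin":0.7,"hand":0},{"tx":0.265,"ty":-0.2,"tz":-0.05,"spin":0.7,"hand":0},{"tx":0.265,"ty":-0.2,"tz":-0.05,"spin":0.7,"hand":0},{"tx":0.265,"ty":-0.2,"tz":-0.05,"spin":0.7,"hand":0},{"tx":0.265,"ty":-0.2,"tz":-0.05,"spin":0.7,"hand":0},{"tx":0.265,"ty":-0.2,"tz":-0.05,"spin":0.7,"hand":0},{"tx":0.265,"ty":-0.2,"tz":-0.05,"spin":0.7,"hand":0}])

```text
time_s: 1.65
eef_pos: [506.2, 376.6, 127.2]
tool_rot: [-0.151, 0.989, 0.0, -0.0]
wrist_force: [0.4, -0.1, -0.5]
grip_width: 91.3
grip_force: 0.0
```

```bash
python3 - <<'E'
from h import *
st=manip.get_state();m,T=pose('wrist',st);p,d=manip.camera('wrist');save('pics/w1.png',p);np.savez('w1.npz',p=p,d=d)
hsv=cv2.cvtColor(p,cv2.COLOR_RGB2HSV)
print(st['eef_pos'].round(1))
for q in manip.regions_of('wrist','case_yellow'):
    pts=np.argwhere(q['pixels']);w=atz(m,T,pts,18)[:,:2].astype(np.float32);h=np.median(hsv[q['pixels']],0)
    r=cv2.minAreaRect(w);i=pts.mean(0).astype(int)
    print(round(q['confidence'],2),i,h,len(pts),np.round(r[0],1),np.round(r[1],1),round(r[2],1),'z',np.median(atd(m,T,pts,d)[:,2]).round(1))
ty=R.from_quat(st['tool_rot']).as_matrix()[:,1];print('close ang',np.degrees(np.arctan2(ty[1],ty[0])))
E
```

```text
[506.2 376.6 127.2]
0.89 [ 22 382] [165.  93. 246.] 3165 [316.8 445.2] [46.4 66.6] 8.0 z 18.3
0.83 [184 256] [ 24.  195.5 172. ] 2166 [509.9 378.9] [65.1 43.4] 24.6 z 18.2
0.8 [138 356] [165.  82. 248.] 2513 [429.  466.1] [43.4 66.3] 17.4 z 18.3
close ang 107.35014558386997
```

View pics/w1.png

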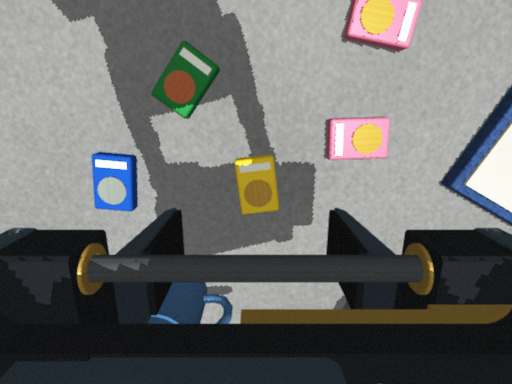

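Yellow case confirmed at [184,256] (brass disc); pink ones at [22,382], [138,356], blue left at [182,115], green [80,185].

Call:
carry_out(rows=[{"tx":0.004,"ty":0.002,"tz":-0.05,"spin":0.126,"hand":0},{"tx":0.004,"ty":0.002,"tz":-0.09,"spin":0.126,"hand":0},{"tx":0.004,"ty":0.002,"tz":-0.115,"spin":0.126,"hand":0},{"tx":0.004,"ty":0.002,"tz":-0.1235,"spin":0.126,"hand":0},{"tx":0.004,"ty":0.002,"tz":-0.1235,"spin":0.126,"hand":1},{"tx":0.004,"ty":0.002,"tz":-0.1235,"spin":0.126,"hand":1},{"tx":0.004,"ty":0.002,"tz":-0.1235,"spin":0.126,"hand":1},{"tx":0.004,"ty":0.002,"tz":-0.1235,"spin":0.126,"hand":1}], newtons=25)

```text
time_s: 2.75
eef_pos: [510.8, 378.6, 4.3]
tool_rot: [-0.213, 0.977, 0.0, 0.0]
wrist_force: [-0.0, -0.2, -0.5]
grip_width: 54.5
grip_force: 0.0
```

Call:
carry_out(rows=[{"hand":1},{"hand":1},{"hand":1},{"tz":0.02,"hand":1},{"tz":0.08,"hand":1},{"tz":0.12,"hand":1}])

```text
invalid input
```

Call:
carry_out(rows=[{"tx":0,"ty":0,"tz":0,"spin":0,"hand":1},{"tx":0,"ty":0,"tz":0,"spin":0,"hand":1},{"tx":0,"ty":0,"tz":0,"spin":0,"hand":1},{"tx":0,"ty":0,"tz":0.02,"spin":0,"hand":1},{"tx":0,"ty":0,"tz":0.08,"spin":0,"hand":1},{"tx":0,"ty":0,"tz":0.12,"spin":0,"hand":1}], newtons=25)

```text
time_s: 3.5
eef_pos: [511.0, 378.7, 126.1]
tool_rot: [-0.213, 0.977, 0.0, 0.001]
wrist_force: [-0.4, -0.7, -0.2]
grip_width: 0.7
grip_force: 0.0
```

The grasp missed (width 0.7). Look again.

```bash
python3 - <<'E'
from h import *
st=manip.get_state();m,T=pose('wrist',st);p,d=manip.camera('wrist');save('pics/w2.png',p)
hsv=cv2.cvtColor(p,cv2.COLOR_RGB2HSV)
print(st['eef_pos'].round(1),st['tool_rot'],st['grip_width'])
for q in manip.regions_of('wrist','case_yellow'):
    pts=np.argwhere(q['pixels']);w=atz(m,T,pts,18)[:,:2].astype(np.float32);h=np.median(hsv[q['pixels']],0)
    r=cv2.minAreaRect(w);i=pts.mean(0).astype(int)
    print(round(q['confidence'],2),i,h,len(pts),np.round(r[0],1),np.round(r[1],1),round(r[2],1),'z',np.median(atd(m,T,pts,d)[:,2]).round(1))
E
```

```text
[511.  378.7 126.1] [-2.12947407e-01  9.77063338e-01  2.47395957e-04  7.58514093e-04] 0.7119444927089484
0.82 [ 31 400] [165.  90. 246.] 3515 [316.4 445. ] [47.  66.1] 6.7 z 18.2
0.8 [179 255] [ 24. 194. 174.] 2202 [509.8 378.8] [63.8 43.5] 24.6 z 18.2
0.7 [146 360] [165.  81. 247.] 2576 [428.6 466.2] [44.8 68.4] 19.1 z 18.2
```

View pics/w2.png

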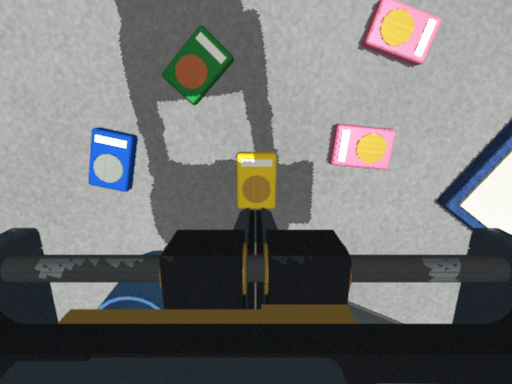

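```bash
python3 - <<'E'
from h import *
st=manip.get_state();p,d=manip.camera('wrist');m=manip.camera_model('wrist');H=np.array(m['hand_eye'])
for px in [(r,c) for c in (248,254,262) for r in range(200,262,5)]:
    u=und(m,[px])[0];D=d[px];c=np.array([u[0]*D,-u[1]*D,-D,1]);print(px,D.round(0),(H@c)[:3].round(0))
E
```

```text
(200, 248) 333.0 [-22.  -8. 111.]
(205, 248) 335.0 [-28.  -8. 111.]
(210, 248) 177.0 [ 18.  -4. -40.]
(215, 248) 166.0 [ 19.  -4. -51.]
(220, 248) 160.0 [ 18.  -4. -57.]
(225, 248) 160.0 [ 16.  -4. -58.]
(230, 248) 151.0 [ 17.  -4. -67.]
(235, 248) 144.0 [ 17.  -4. -74.]
(240, 248) 138.0 [ 17.  -3. -80.]
(245, 248) 134.0 [ 17.  -3. -85.]
(250, 248) 129.0 [ 17.  -3. -90.]
(255, 248) 88.0 [  35.   -2. -128.]
(260, 248) 84.0 [  35.   -2. -131.]
(200, 254) 333.0 [-22.  -1. 110.]
(205, 254) 334.0 [-28.  -1. 110.]
(210, 254) 356.0 [-40.  -1. 129.]
(215, 254) 357.0 [-47.  -1. 129.]
(220, 254) 359.0 [-53.  -1. 129.]
(225, 254) 360.0 [-60.  -1. 129.]
(230, 254) 361.0 [-66.  -1. 128.]
(235, 254) 364.0 [-73.  -1. 129.]
(240, 254) 366.0 [-80.  -1. 129.]
(245, 254) 367.0 [-87.  -1. 129.]
(250, 254) 370.0 [-94.  -1. 129.]
(255, 254) 88.0 [  34.   -0. -128.]
(260, 254) 85.0 [  34.   -0. -130.]
(200, 262) 332.0 [-22.   8. 110.]
(205, 262) 335.0 [-28.   8. 111.]
(210, 262) 175.0 [ 19.   4. -41.]
(215, 262) 168.0 [ 18.   4. -49.]
(220, 262) 160.0 [ 18.   4. -57.]
(225, 262) 153.0 [ 18.   3. -65.]
(230, 262) 146.0 [ 19.   3. -72.]
(235, 262) 140.0 [ 19.   3. -78.]
(240, 262) 138.0 [ 17.   3. -81.]
(245, 262) 135.0 [ 17.   3. -84.]
(250, 262) 127.0 [ 18.   3. -92.]
(255, 262) 88.0 [  35.    2. -128.]
(260, 262) 85.0 [  35.    2. -131.]
```

The depth shows the real fingertips ending about 37 mm behind the reported TCP (tool z ≈ -38 at row 210), which explains closing above the case. I'll descend accordingly, with a force check.

Call:
carry_out(rows=[{"tx":0,"ty":0,"tz":0,"spin":0,"hand":0},{"tx":0,"ty":0,"tz":-0.03,"spin":0,"hand":0},{"tx":0,"ty":0,"tz":-0.06,"spin":0,"hand":0},{"tx":0,"ty":0,"tz":-0.1,"spin":0,"hand":0},{"tx":0,"ty":0,"tz":-0.1,"spin":0,"hand":0},{"tx":0,"ty":0,"tz":-0.12,"spin":0,"hand":0},{"tx":0,"ty":0,"tz":-0.12,"spin":0,"hand":0},{"tx":0,"ty":0,"tz":-0.12,"spin":0,"hand":0},{"tx":0,"ty":0,"tz":-0.12,"spin":0,"hand":0}], newtons=25)

```text
time_s: 4.78
eef_pos: [511.1, 378.8, 4.8]
tool_rot: [-0.213, 0.977, 0.0, 0.001]
wrist_force: [-0.3, 0.8, 0.7]
grip_width: 87.6
grip_force: 0.0
```

```bash
python3 - <<'E'
from h import *
st=manip.get_state();p,d=manip.camera('wrist');m=manip.camera_model('wrist');H=np.array(m['hand_eye']);print(st['eef_pos'],st['grip_width'],st['wrist_force'])
v,u=np.mgrid[0:384,0:512];c=und(m,np.c_[v.ravel(),u.ravel()]);D=d.ravel();X=np.c_[c[:,0]*D,-c[:,1]*D,-D,np.ones(D.size)]@H.T
s=(D>0)&(X[:,2]<0)&(abs(X[:,0])<25)
for sg in(-1,1):
    k=s&(sg*X[:,1]>30);Y=X[k];o=np.argsort(-Y[:,2])[:6];print(Y[o,:3].round(0).tolist())
save('pics/w3.png',p)
E
```

```text
[511.05829252 378.76338438   4.81444697] 87.56396101804394 [-0.32490076  0.8001938   0.69192861]
[[-9.0, -144.0, -0.0], [8.0, -140.0, -0.0], [3.0, -141.0, -0.0], [18.0, -138.0, -0.0], [5.0, -141.0, -0.0], [-2.0, -143.0, -0.0]]
[[25.0, 82.0, -0.0], [22.0, 83.0, -0.0], [23.0, 83.0, -1.0], [25.0, 83.0, -1.0], [22.0, 83.0, -1.0], [24.0, 83.0, -1.0]]
```

View pics/w3.png

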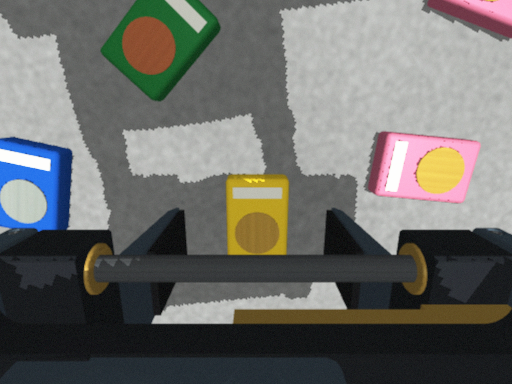

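Call:
carry_out(rows=[{"tx":-0.001,"ty":0,"tz":-0.012,"spin":0,"hand":0},{"tx":-0.001,"ty":0,"tz":-0.022,"spin":0,"hand":0},{"tx":-0.001,"ty":0,"tz":-0.028,"spin":0,"hand":0},{"tx":-0.001,"ty":0,"tz":-0.032,"spin":0,"hand":0}], newtons=25)

```text
time_s: 5.32
eef_pos: [509.4, 378.3, -29.0]
tool_rot: [-0.213, 0.977, -0.0, -0.0]
wrist_force: [-0.9, -0.5, 0.1]
grip_width: 91.0
grip_force: 0.0
```

No contact, so the offset is real. Now close.

Call:
carry_out(rows=[{"tx":0,"ty":0,"tz":-0.002,"spin":0,"hand":1},{"tx":0,"ty":0,"tz":-0.002,"spin":0,"hand":1},{"tx":0,"ty":0,"tz":-0.002,"spin":0,"hand":1},{"tx":0,"ty":0,"tz":-0.002,"spin":0,"hand":1},{"tx":0,"ty":0,"tz":-0.002,"spin":0,"hand":1},{"tx":0,"ty":0,"tz":-0.002,"spin":0,"hand":1},{"tx":0,"ty":0,"tz":-0.002,"spin":0,"hand":1},{"tx":0,"ty":0,"tz":-0.002,"spin":0,"hand":1}], newtons=25)

```text
time_s: 6.32
eef_pos: [509.6, 378.5, -30.2]
tool_rot: [-0.213, 0.977, 0.0, 0.0]
wrist_force: [-0.3, -0.6, 3.6]
grip_width: 44.1
grip_force: 25.0
```

Call:
carry_out(rows=[{"tx":0,"ty":0,"tz":0.03,"spin":0,"hand":1},{"tx":0,"ty":0,"tz":0.085,"spin":0,"hand":1},{"tx":-0.008,"ty":-0.06,"tz":0.1,"spin":-0.1,"hand":1},{"tx":-0.016,"ty":-0.12,"tz":0.1,"spin":-0.2,"hand":1},{"tx":-0.024,"ty":-0.18,"tz":0.1,"spin":-0.262,"hand":1},{"tx":-0.032,"ty":-0.24,"tz":0.1,"spin":-0.262,"hand":1},{"tx":-0.04,"ty":-0.3,"tz":0.1,"spin":-0.262,"hand":1},{"tx":-0.048,"ty":-0.36,"tz":0.1,"spin":-0.262,"hand":1},{"tx":-0.053,"ty":-0.408,"tz":0.1,"spin":-0.262,"hand":1},{"tx":-0.053,"ty":-0.408,"tz":0.1,"spin":-0.262,"hand":1}])

```text
time_s: 7.58
eef_pos: [456.2, -32.3, 69.7]
tool_rot: [-0.081, 0.997, -0.0, -0.0]
wrist_force: [0.3, 1.0, -0.9]
grip_width: 43.6
grip_force: 25.0
```

```bash
python3 - <<'E'
from h import *
st=manip.get_state();m,T=pose('wrist',st);p,d=manip.camera('wrist');save('pics/w4.png',p);np.savez('w4.npz',p=p,d=d)
print(st['eef_pos'],st['wrist_force'])
for l in ['tray_floor','start_hole','button','sleeve','case_yellow']:
    for q in manip.spot_point('wrist',l)[:2]: print(l,np.round(q['pixel']),round(q['confidence'],2),atz(m,T,[q['pixel']],28.5).round(0))
E
```

```text
[456.24693087 -32.29550606  69.72104582] [ 0.28258184  1.04725944 -0.91594222]
tray_floor [199. 260.] 0.76 [[455. -29.  28.]]
start_hole [230.  86.] 0.75 [[ 511. -181.   29.]]
sleeve [190.  90.] 0.76 [[ 471. -178.   28.]]
case_yellow [237. 255.] 0.8 [[492. -27.  29.]]
```

View pics/w4.png

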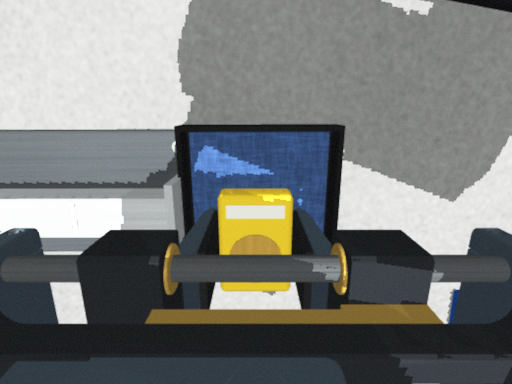

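Case held over the tray (tray rows 125–240, cols 175–343); all aligned.

Call:
carry_out(rows=[{"tx":0,"ty":0.002,"tz":-0.035,"spin":0,"hand":1},{"tx":0,"ty":0.002,"tz":-0.06,"spin":0,"hand":1},{"tx":0,"ty":0.002,"tz":-0.068,"spin":0,"hand":1},{"tx":0,"ty":0.002,"tz":-0.07,"spin":0,"hand":1},{"tx":0,"ty":0.002,"tz":-0.07,"spin":0,"hand":0.35},{"tx":0,"ty":0.002,"tz":-0.07,"spin":0,"hand":0.35},{"tx":0,"ty":0.002,"tz":-0.07,"spin":0,"hand":0.35}])

```text
time_s: 8.75
eef_pos: [456.9, -27.7, 0.2]
tool_rot: [-0.083, 0.997, -0.0, 0.0]
wrist_force: [0.0, 0.9, -0.3]
grip_width: 59.7
grip_force: 0.0
```

Call:
carry_out(rows=[{"tx":0,"ty":0,"tz":0.05,"spin":0,"hand":0.35},{"tx":0,"ty":0,"tz":0.1,"spin":-0.18,"hand":0},{"tx":0.005,"ty":-0.03,"tz":0.11,"spin":-0.36,"hand":0},{"tx":0.01,"ty":-0.06,"tz":0.11,"spin":-0.54,"hand":0},{"tx":0.015,"ty":-0.09,"tz":0.11,"spin":-0.72,"hand":0},{"tx":0.023,"ty":-0.136,"tz":0.11,"spin":-0.9,"hand":0},{"tx":0.023,"ty":-0.136,"tz":0.11,"spin":-1.08,"hand":0},{"tx":0.023,"ty":-0.136,"tz":0.11,"spin":-1.26,"hand":0},{"tx":0.023,"ty":-0.136,"tz":0.11,"spin":-1.44,"hand":0},{"tx":0.023,"ty":-0.136,"tz":0.11,"spin":-1.57,"hand":0}])

```text
time_s: 10.0
eef_pos: [479.4, -163.6, 109.9]
tool_rot: [0.647, 0.762, 0.0, 0.0]
wrist_force: [-0.9, -0.1, -0.1]
grip_width: 91.0
grip_force: 0.0
```

```bash
python3 - <<'E'
from h import *
st=manip.get_state();m,T=pose('wrist',st);p,d=manip.camera('wrist');save('pics/w5.png',p);np.savez('w5.npz',p=p,d=d)
print(st['eef_pos'],st['q'].round(2),st['tool_rot'].round(3))
for l,z in [('tray_floor',28.5),('start_hole',60),('button',60),('button_tip',60),('case_yellow',28.5)]:
    for q in manip.spot_point('wrist',l)[:2]: print(l,np.round(q['pixel']),round(q['confidence'],2),atz(m,T,[q['pixel']],z).round(0))
E
```

```text
[ 479.4479749  -163.61200949  109.9318098 ] [-0.45  0.41  1.72  0.    1.01 -0.61] [0.647 0.762 0.    0.   ]
start_hole [196. 267.] 0.6 [[ 490. -163.   60.]]
button [202. 256.] 0.61 [[ 481. -171.   60.]]
button [197. 260.] 0.39 [[ 484. -165.   60.]]
button_tip [194. 273.] 0.61 [[ 494. -160.   60.]]
case_yellow [ 34. 260.] 0.62 [[460. -25.  28.]]
```

View pics/w5.png

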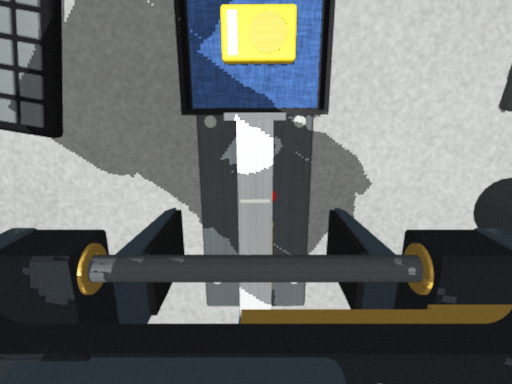

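```bash
python3 - <<'E'
from h import *
z=np.load('w5.npz');p=z['p'];d=z['d'];st=manip.get_state();m,T=pose('wrist',st)
hsv=cv2.cvtColor(p,cv2.COLOR_RGB2HSV);k=((hsv[...,0]<8)|(hsv[...,0]>172))&(hsv[...,1]>130)&(hsv[...,2]>60)
pts=np.argwhere(k);pts=pts[(pts[:,0]>170)&(pts[:,0]<230)&(abs(pts[:,1]-256)<40)];print(pts.tolist(),atz(m,T,[pts.mean(0)],62))
g=p.sum(2)[185:220,245:268].mean(1);print(g.round().tolist())
print(p.sum(2)[192:208:6,230:282].tolist())
print('line',atz(m,T,[(201,239),(201,271)],75))
E
```

```text
[[191, 273], [191, 274], [192, 273], [192, 274], [192, 275], [193, 273], [193, 274], [193, 275], [194, 273], [194, 274], [194, 275], [195, 273], [195, 274], [195, 275], [196, 273], [196, 274], [196, 275], [197, 273], [197, 274], [197, 275], [198, 273], [198, 274], [198, 275], [199, 273], [199, 274], [199, 275], [200, 273], [200, 274], [201, 273]] [[ 495.38862896 -161.09510291   62.        ]]
[476.0, 473.0, 476.0, 476.0, 476.0, 474.0, 475.0, 476.0, 473.0, 473.0, 474.0, 473.0, 472.0, 483.0, 547.0, 603.0, 603.0, 564.0, 492.0, 472.0, 472.0, 470.0, 471.0, 473.0, 471.0, 472.0, 471.0, 471.0, 471.0, 470.0, 471.0, 471.0, 473.0, 472.0, 471.0]
[[179, 175, 180, 183, 166, 165, 176, 292, 426, 473, 484, 485, 487, 493, 486, 484, 477, 479, 478, 477, 471, 474, 473, 477, 462, 459, 462, 476, 478, 478, 487, 482, 474, 473, 477, 484, 481, 488, 477, 469, 471, 475, 381, 227, 186, 178, 189, 180, 172, 174, 169, 179], [180, 176, 170, 178, 170, 181, 178, 267, 406, 479, 478, 486, 486, 487, 480, 470, 473, 473, 479, 470, 462, 473, 490, 490, 484, 474, 485, 491, 490, 487, 490, 485, 483, 480, 489, 499, 494, 490, 497, 488, 475, 468, 381, 213, 200, 195, 185, 186, 179, 172, 175, 188], [185, 183, 178, 176, 185, 166, 185, 261, 404, 461, 468, 486, 487, 491, 490, 479, 473, 473, 479, 474, 471, 466, 472, 469, 467, 461, 457, 460, 476, 476, 478, 473, 470, 478, 479, 483, 474, 472, 480, 469, 476, 463, 333, 186, 181, 186, 180, 183, 178, 175, 175, 177]]
line [[ 464.91424528 -167.36803807   75.        ]
 [ 492.30248575 -162.63478829   75.        ]]
```

Button (red) at [196,274], start-hole line at row 200: button axis ≈ (478.6, -164.2), matching the earlier estimate. Case lies centred in the tray.

Call:
carry_out(rows=[{"tx":-0.001,"ty":-0.0005,"tz":-0.05,"spin":0,"hand":0},{"tx":-0.001,"ty":-0.0005,"tz":-0.09,"spin":0,"hand":0},{"tx":-0.001,"ty":-0.0005,"tz":-0.104,"spin":0,"hand":0.2},{"tx":-0.001,"ty":-0.0005,"tz":-0.104,"spin":0,"hand":1},{"tx":-0.001,"ty":-0.0005,"tz":-0.104,"spin":0,"hand":1},{"tx":-0.001,"ty":-0.0005,"tz":-0.104,"spin":0,"hand":1},{"tx":-0.001,"ty":-0.0005,"tz":-0.104,"spin":0,"hand":1},{"tx":-0.001,"ty":-0.0005,"tz":-0.104,"spin":0,"hand":1},{"tx":-0.001,"ty":-0.0005,"tz":-0.104,"spin":0,"hand":1},{"tx":-0.001,"ty":-0.0005,"tz":-0.104,"spin":0,"hand":1}], newtons=18)

```text
time_s: 11.55
eef_pos: [479.5, -164.2, 6.1]
tool_rot: [0.645, 0.764, 0.0, 0.001]
wrist_force: [5.1, 2.1, 4.2]
grip_width: 30.4
grip_force: 18.0
```

Call:
carry_out(rows=[{"tx":0,"ty":0,"tz":0,"spin":0,"hand":1},{"tx":0,"ty":0,"tz":0,"spin":0,"hand":1}])

```text
time_s: 11.8
eef_pos: [479.4, -164.2, 6.1]
tool_rot: [0.645, 0.764, 0.0, 0.001]
wrist_force: [4.9, 1.8, 4.1]
grip_width: 30.1
grip_force: 18.0
```

Call:
carry_out(rows=[{"tx":-0.0002,"ty":0.001,"tz":0,"spin":0,"hand":1},{"tx":-0.0003,"ty":0.002,"tz":0,"spin":0,"hand":1}])

```text
time_s: 12.05
eef_pos: [479.2, -162.7, 6.1]
tool_rot: [0.645, 0.764, 0.0, 0.001]
wrist_force: [4.4, -3.5, 3.0]
grip_width: 30.0
grip_force: 18.0
```

Call:
carry_out(rows=[{"tx":-0.0002,"ty":0.001,"tz":0,"spin":0,"hand":1},{"tx":-0.0003,"ty":0.002,"tz":0,"spin":0,"hand":1}])

```text
time_s: 12.3
eef_pos: [478.9, -161.0, 6.1]
tool_rot: [0.645, 0.764, -0.0, 0.001]
wrist_force: [2.7, -8.2, 2.6]
grip_width: 30.0
grip_force: 18.0
```

Call:
carry_out(rows=[{"tx":-0.0002,"ty":0.001,"tz":0,"spin":0,"hand":1},{"tx":-0.0003,"ty":0.002,"tz":0,"spin":0,"hand":1}])

```text
time_s: 12.55
eef_pos: [478.6, -158.9, 6.0]
tool_rot: [0.645, 0.764, 0.0, 0.001]
wrist_force: [3.9, -2.2, 4.1]
grip_width: 30.0
grip_force: 18.0
```

It rode over the cone (force fell from 8.5 to about 3 N). Slide on.

Call:
carry_out(rows=[{"tx":-0.0005,"ty":0.003,"tz":0,"spin":0,"hand":1},{"tx":-0.001,"ty":0.006,"tz":0,"spin":0,"hand":1},{"tx":-0.0015,"ty":0.009,"tz":0,"spin":0,"hand":1},{"tx":-0.002,"ty":0.012,"tz":0,"spin":0,"hand":1},{"tx":-0.0025,"ty":0.015,"tz":0,"spin":0,"hand":1},{"tx":-0.003,"ty":0.018,"tz":0,"spin":0,"hand":1}])

```text
time_s: 13.3
eef_pos: [475.5, -140.6, 6.0]
tool_rot: [0.645, 0.764, 0.0, 0.001]
wrist_force: [2.9, -3.6, 3.6]
grip_width: 29.9
grip_force: 18.0
```

```bash
python3 - <<'E'
from h import *
p,d=manip.camera('wrist');save('pics/w6.png',p);print(manip.get_state()['wrist_force'],manip.get_state()['eef_pos'])
E
```

```text
[ 3.32367849 -1.90958268  4.61016531] [ 475.42881721 -140.23028733    6.03186618]
```

View pics/w6.png

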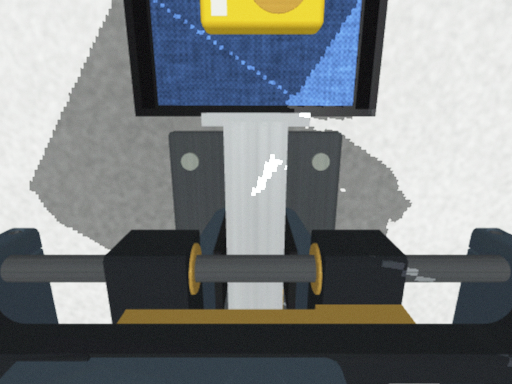

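The tray is out ~24 mm, its rear wall now clear of the foot plate edge (row 130), case still seated.

Call:
carry_out(rows=[{"tx":-0.0005,"ty":0.003,"tz":0,"spin":0,"hand":1},{"tx":-0.001,"ty":0.006,"tz":0,"spin":0,"hand":1},{"tx":-0.0015,"ty":0.009,"tz":0,"spin":0,"hand":1},{"tx":-0.002,"ty":0.012,"tz":0,"spin":0,"hand":1},{"tx":-0.0025,"ty":0.015,"tz":0,"spin":0,"hand":1},{"tx":-0.003,"ty":0.018,"tz":0,"spin":0,"hand":1},{"tx":-0.0037,"ty":0.022,"tz":0,"spin":0,"hand":1}])

```text
time_s: 14.22
eef_pos: [471.8, -118.5, 6.0]
tool_rot: [0.645, 0.764, 0.0, 0.001]
wrist_force: [3.7, -3.9, 6.3]
grip_width: 30.3
grip_force: 18.0
```

Call:
carry_out(rows=[{"tx":0,"ty":0,"tz":0,"spin":0,"hand":1},{"tx":0,"ty":0,"tz":0,"spin":0,"hand":1},{"tx":-0.0002,"ty":0.001,"tz":0,"spin":0,"hand":1},{"tx":-0.0003,"ty":0.002,"tz":0,"spin":0,"hand":1}], newtons=7)

```text
time_s: 14.72
eef_pos: [471.5, -116.5, 6.0]
tool_rot: [0.645, 0.764, 0.0, 0.001]
wrist_force: [2.6, -3.6, 4.9]
grip_width: 29.5
grip_force: 7.0
```

Call:
carry_out(rows=[{"tx":-0.0002,"ty":0.001,"tz":0,"spin":0,"hand":1},{"tx":-0.0003,"ty":0.002,"tz":0,"spin":0,"hand":1},{"tx":-0.0005,"ty":0.003,"tz":0,"spin":0,"hand":1},{"tx":-0.0007,"ty":0.004,"tz":0,"spin":0,"hand":1},{"tx":-0.0008,"ty":0.005,"tz":0,"spin":0,"hand":1}])

```text
time_s: 15.35
eef_pos: [470.6, -111.5, 6.0]
tool_rot: [0.645, 0.764, 0.0, 0.001]
wrist_force: [2.3, -3.9, 6.4]
grip_width: 29.9
grip_force: 7.0
```

Call:
carry_out(rows=[{"tx":-0.0002,"ty":0.001,"tz":0,"spin":0,"hand":1},{"tx":-0.0003,"ty":0.002,"tz":0,"spin":0,"hand":1},{"tx":-0.0005,"ty":0.003,"tz":0,"spin":0,"hand":1}])

```text
time_s: 15.72
eef_pos: [470.0, -108.2, 6.0]
tool_rot: [0.645, 0.764, 0.0, 0.001]
wrist_force: [4.2, -0.9, 5.6]
grip_width: 30.2
grip_force: 7.0
```

Call:
carry_out(rows=[{"tx":-0.0002,"ty":0.001,"tz":0,"spin":0,"hand":1},{"tx":-0.0003,"ty":0.002,"tz":0,"spin":0,"hand":1}])

```text
time_s: 15.98
eef_pos: [469.7, -106.3, 6.0]
tool_rot: [0.645, 0.764, 0.0, 0.001]
wrist_force: [3.7, -2.1, 6.7]
grip_width: 29.8
grip_force: 7.0
```

Call:
carry_out(rows=[{"tx":-0.0002,"ty":0.001,"tz":0,"spin":0,"hand":1},{"tx":-0.0003,"ty":0.002,"tz":0,"spin":0,"hand":1}])

```text
time_s: 16.23
eef_pos: [469.5, -104.5, 6.0]
tool_rot: [0.645, 0.764, 0.0, 0.001]
wrist_force: [2.1, -6.4, 4.6]
grip_width: 29.9
grip_force: 7.0
```

Call:
carry_out(rows=[{"tx":-0.0002,"ty":0.001,"tz":0,"spin":0,"hand":1},{"tx":-0.0002,"ty":0.001,"tz":0,"spin":0,"hand":1}])

```text
time_s: 16.48
eef_pos: [469.3, -103.7, 5.9]
tool_rot: [0.645, 0.764, 0.0, 0.001]
wrist_force: [2.6, -5.7, 2.6]
grip_width: 29.8
grip_force: 7.0
```

```bash
python3 - <<'E'
from h import *
m,T=pose('scene');p1,_=manip.camera('scene');p0=np.load('scene0.npz')['p']
X=np.array([497,-161,60]);c=T[:3,:3].T@(X-T[:3,3]);K=m['mtx'];u=K[0,0]*c[0]/-c[2]+K[0,2];v=K[1,1]*-c[1]/-c[2]+K[1,2];print(v,u)
u,v=int(round(u)),int(round(v))
for p in(p0,p1):
    a=p[v-6:v+7,u-7:u+8].astype(int);print((a[...,0]-a[...,1:].max(2)))
E
```

```text
214.69414280688434 228.33701356837526
[[-2 -2 -4 -2 -3 -3 -4 -3 -1  0 -2 -2 -3 -2  0]
 [-2 -3  0 -3 -2 -2 -2 -2 -1 -5 -3  0 -2  0 -4]
 [-1 -2 -1 -2 -2 -2  0  0  0 -3 -1 -1 -3 -1 -3]
 [-4 -2 -2 -2 -2  3  7  9  2 -1 -3 -3 -6 -3 -1]
 [-3 -5 -5 -4 -1 13 29 25  7  0 -3 -2 -5 -1 -7]
 [-3 -4 -3 -2  2 21 46 40 15 -1 -3 -2 -4 -7 -9]
 [-3 -2 -3 -2  4 23 43 37 16  2 -3 -2 -3 -4 -3]
 [-2 -3  0  0  4 14 26 21  7  1  0 -4 -6 -2 -4]
 [-3 -1  2  4  3  4  8  4  1 -3 -2 -1 -2 -5 -7]
 [-2  3  3  6  4  1 -1 -1 -3 -4 -3 -3 -5 -7 -5]
 [ 1  5  8  8  2  0 -4 -4 -3 -5 -7 -3 -4 -5 -6]
 [ 3 11 11  7  4 -1 -1 -3 -4 -4 -3 -2 -4 -5 -6]
 [ 7 13 17  9  2  0 -4 -2 -1 -5 -3 -5 -7 -6 -2]]
[[  0  -3  -3  -2  -1  -2  -1   2   8  11  10   3  -4 -10  -6]
 [ -1  -2  -1   0  -3   1   2   3  10  12  10   8  -1  -7  -6]
 [  0  -2   1   0  -1   2   4  10  13  12   9   2  -1  -7   0]
 [ -2  -3  -2  -2  -1   7  12  17  14  11   5   2  -4  -5  -2]
 [ -4  -1  -2  -2   2  17  27  25  19   8   3  -1  -8  -5  -3]
 [ -4  -2  -2   0   9  24  38  35  20   5   1  -2  -6  -4  -6]
 [ -2  -1   0   5  13  27  41  36  16   4   1  -3  -2  -2  -2]
 [ -2   0   3   7  16  23  28  21  10  -1  -3  -6  -2  -3  -7]
 [ -2  -1   4  10  16  15  14  10   2  -3  -4  -2  -2  -4  -5]
 [  0   1   8  13  13  13   7   1  -2  -3  -6  -2  -2  -2  -5]
 [ -3   4   5  12  10   7   3   0  -2  -4  -2  -2  -5  -7  -2]
 [ -1   2   9   6   9   5  -1  -4  -3  -4  -2  -3  -3  -3   0]
 [  1   3   7   6   5   2   0  -1   0  -3  -3  -4  -2  -3  -3]]
```

The red button shows again at [214,228] in the scene picture: popped through. Release and rise.

Call:
carry_out(rows=[{"tx":0,"ty":0,"tz":0,"spin":0,"hand":0},{"tx":0,"ty":0,"tz":0,"spin":0,"hand":0},{"tx":0,"ty":0,"tz":0,"spin":0,"hand":0},{"tx":0,"ty":0,"tz":0,"spin":0,"hand":0},{"tx":0,"ty":-0.01,"tz":0.05,"spin":0,"hand":0},{"tx":0,"ty":-0.03,"tz":0.1,"spin":0,"hand":0},{"tx":0.01,"ty":-0.06,"tz":0.12,"spin":0,"hand":0},{"tx":0.01,"ty":-0.06,"tz":0.12,"spin":0,"hand":0}])

```text
time_s: 17.52
eef_pos: [480.1, -165.1, 127.3]
tool_rot: [0.646, 0.763, 0.0, 0.002]
wrist_force: [-0.4, 0.4, -0.2]
grip_width: 91.6
grip_force: 0.0
```

```bash
python3 - <<'E'
from h import *
st=manip.get_state();m,T=pose('wrist',st);p,d=manip.camera('wrist')
hsv=cv2.cvtColor(p,cv2.COLOR_RGB2HSV);k=((hsv[...,0]<8)|(hsv[...,0]>172))&(hsv[...,1]>130)&(hsv[...,2]>60)
pts=np.argwhere(k);pts=pts[(pts[:,0]>150)&(pts[:,0]<230)&(abs(pts[:,1]-256)<50)]
a=np.array([.986,.168]);w=atz(m,T,pts,62)[:,:2];s=(w-[484.5,-193])@a;print(len(pts),w.mean(0),s.min(),s.max(),st['wrist_force'])
save('pics/w7.png',p)
E
```

```text
17 [ 495.74213168 -161.31983509] 15.839732381573603 17.829676532740336 [-0.44194123  0.40837198 -0.22796854]
```

View pics/w7.png

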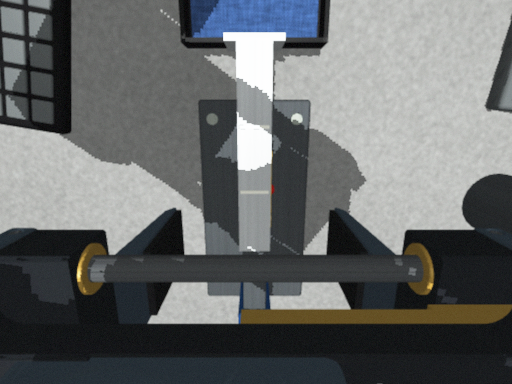

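The second white line (row 191) is at the red button (col 272), standing out. Check the case in the top view, then hand in.

```bash
python3 - <<'E'
from h import *
p,d=manip.camera('top');m,T=pose('top');hsv=cv2.cvtColor(p,cv2.COLOR_RGB2HSV)
k=(hsv[...,0]>18)&(hsv[...,0]<34)&(hsv[...,1]>90);pts=np.argwhere(k);w=atz(m,T,pts,46.5)
s=(abs(w[:,0]-448)<70)&(abs(w[:,1]-30)<70);print('case',s.sum(),w[s].mean(0))
k=(hsv[...,0]>100)&(hsv[...,0]<130)&(hsv[...,1]>70);pts=np.argwhere(k);w=atz(m,T,pts,28.5);f=(abs(w[:,0]-448)<75)&(abs(w[:,1]-30)<75)
print('tray',cv2.minAreaRect(w[f][:,:2].astype(np.float32)))
if s.sum()>50: print(manip.hand_in())
E
```

```text
case 243 [455.30684488  32.73304611  46.5       ]
tray ((447.51507568359375, 30.21428680419922), (120.38327026367188, 120.55835723876953), 9.65631103515625)
the job is handed in; nothing more can be done
None
```

The job is handed in, verdict not shown: by camera the yellow case is about 8 mm from the tray's middle, the tray about 61 mm out, the red button standing in the far hole and the gripper clear; my first grasp closed above the case because the fingertips end about 37 mm short of the stated TCP.

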